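# Feel which ball tin is the fuller and pour it into the parts bowl

## Robot

A 6-joint arm with a two-finger parallel gripper is mounted at the origin on the work surface. World frame = base frame: x ahead of the robot, y to its left, z up, the work surface at z = 0. Lengths are in mm, angles in rad, forces in N, time in s.
With the tool pointing down it reaches from about 325 to 900 mm from the base axis. Payload 3.5 kg.
Tool frame: the origin (TCP) lies at the very end of the fingers, on their centre line; the grasp point (between the pads) lies 19 mm behind it (arm.grasp_offset is the distance from the TCP to the grasp point, in mm); z points along the fingers, x is the direction in which the jaws open and shut, and the axes are right-handed (so a half turn about z gives the same grasp; the last joint's range is limited). The gripper opens to 85 mm and grips with 20 to 120 N. Pads are 22 mm wide; open, the fingers measure 114 mm over their backs; the gripper's body (76 mm by 85 mm) begins 54 mm behind the grasp point. The pads swing forward as they close: fully open they stand 13 mm farther back than shut.
Start: joints at [1.052, 0.276, -0.026, 1.268, 0, 1.467], TCP at [252.457, 571.741, 231.313] pointing down, gripper open.
Joint ranges: [-3.12, 3.12], [-0.85, 1.88], [-1.08, 1.24], [-1.95, 2.15], [-1.57, 1.53], [-3.14, 3.14]. Speed limits (rad/s): [2.57, 2.57, 3.14, 3.14, 3.14, 3.14].

## Interface

Orientations are given as a rotation vector (axis times angle).
In Python, from rig import arm gives the robot as it stands.
- The arm moves only by the tool servo_tool, never from a script. Its argument "rows" is a list of rows, each an object of numbers: "dx", "dy", "dz": the shift along the tool's x, y, z in m; "ax", "ay", "az": the turn, a rotation vector about the tool's x, y, z in degrees; "claw": the opening in per cent of the stroke, from 0 (shut) to 100 (fully open). A call has 1 to 12 rows; each row is the pose to reach, as a shift and turn from the pose measured when the call began, along the tool's axes at that moment; what a row does not reach only later rows make up. A row lasts 1/10 s, in which the tool goes at most 50 mm and 8.59 degrees, less where a joint would pass 70% of its speed; a pose out of reach is approached as far as the arm can. A call with a gripper value outside its range is refused whole. The fingers move at their own pace and stop on an object; the grip force is fixed at half the most. Time passes only in rows, so rows that repeat a pose let the fingers close. It gives the time, the measured TCP pose, the force and the opening at its end, in the units of the state.
- arm.read_state(): the state, without advancing time (a new reading comes with each control period).
- arm.camera(name): name is "scene" or "side" or "wrist"; returns a dict with "color" (420x560x3 uint8, red, green, blue), "K" (3x3 intrinsics, pixels), "origin" and "attitude" of the camera in the world; the wrist camera has in their place "T_tool_cam" (4x4, takes a point from camera to tool coordinates, whose origin is the TCP and whose axes are the tool frame's). Camera axes: x right, y down, z forward; pixel columns grow to the right and rows downward; lengths in mm; the calibration is good to about 2 mm. A picture is of the moment at which its call begins: read the wrist's pose just before it. There is no depth.
- arm.hand_in(): hands the job in, once; it reports no verdict.
Trained networks look in a picture, given as the dict that the camera call returned (one of the last four; its "shot" number tells which), for a name from the list of things; names that differ only in an ending like _2 or _b are one class to them, and where a whole thing is asked for, a point or a joint stands for the part that bears it (a point fixed in the world has none). Each returns a list of dicts, best first, with "conf" (0 to 1); they miss things now and then, are a little off and sometimes report something else, mostly with a low value. They report only what shows in the picture. A call takes as long as a camera call. They do not tell look-alikes from the thing itself.
- arm.search_frame(thing, picture): "position" ([x, y, z] in mm, in the coordinates of the camera as it stood for that picture, good to about 4 mm: the middle of the surface that is visible of it).
- arm.outline_of(thing, picture): "mask" (420x560 bool, what is visible of it).
- arm.landmark_of(thing, picture): "position" ([x, y, z] in mm, in the coordinates of the camera as it stood for that picture, good to about 4 mm: a listed point, or the origin of a listed thing).
The state is a dict: "t": time; "joint_pos": joint angles; "qvel": joint speeds; "joint_torque": joint torques, N m; "ee_pos": TCP position; "orientation": TCP orientation; "contact_force": force on the tool from outside, world axes, zero at the start; "torque": the same for the moment, N m; "opening": finger opening in mm.
Only numpy, scipy, OpenCV 4.12 (cv2) and the standard library are available. Lean on these libraries where they do the work, as an engineer would, in place of code of your own. Each camera call takes 0.05 s, during which the arm holds its last target.

## Task

The two spouted aluminium tins on the bamboo tray look alike, but one holds four steel balls and the other only one, and the empty tins differ in weight: lift one and tip it gently to feel how much weight rolls about before you pour anything. Pour all four balls of the fuller tin into the parts bowl on the scale without leaning on the bowl, keep the single ball in its own tin, and leave both tins standing upright on the tray floor. Leave the other things on the tray where they are.

Things in the scene. Friction and masses are not known exactly. Their poses are not given: they have to be found in the camera images.
- tin_a_center (a point): opaque lidded aluminium tin, 130 mm long (x), 60 wide (y), 50 high; point at its centre, 25 mm above the underside. The -x end is the open spout, the +x end closed; the lid covers x = -40 to 65 mm and hides the contents. Grip from above across the 60 mm width, mid-length, about 30 N. Empty it weighs 140 to 280 g, unlike the other tin. It holds four or one 24 mm steel balls, 57 g each
- tin_a_lip (a point): middle of the tin's pouring lip: 65 mm towards -x from its centre, 21 mm above the underside; mouth above it 54 mm wide, 27 high. The side walls run on below it down to the underside. Inside (3 mm walls) the floor is flat from the closed end to x = -20 mm, then a ramp climbs 22 degrees to this lip. Balls roll freely: tipped 15 degrees either way none is lost, lowered more than 22 degrees they roll out (45 empties it)
- tin_b_center (a point): opaque lidded aluminium tin, 130 mm long (x), 60 wide (y), 50 high; point at its centre, 25 mm above the underside. The -x end is the open spout, the +x end closed; the lid covers x = -40 to 65 mm and hides the contents. Grip from above across the 60 mm width, mid-length, about 30 N. Outwardly the same as the first; it holds one ball if the other has four, and four if it has one
- tin_b_lip (a point): middle of the tin's pouring lip: 65 mm towards -x from its centre, 21 mm above the underside; mouth above it 54 mm wide, 27 high. The side walls run on below it down to the underside. Inside as the first tin. Rolled from end to end, the balls shift the moment on the gripper by about 0.035 N m (one) or 0.09 N m (four)
- tray: bamboo tray, fixed, 300 mm (x) by 340 mm (y), floor top 8 mm above its origin, rim 16 mm high all round; origin at the centre of its underside. The tins stand side by side on it, spouts towards the robot
- bowl_rim (a point): centre of the mouth of the round grey plastic magnetic parts bowl, at rim height (106 mm above the table when empty); inner radius 64 mm at the rim, 39 mm deep, fixed on the sprung pan of a white kitchen scale, 150 mm square and 34 mm high
- pan (a joint): how far the scale's pan has sunk, m: 0 with the bowl empty, about 2.9 mm more for each ball in the bowl (11.7 mm for four); stop at 30 mm
- scribe_center (a point): bystander, to be left alone: steel scribe, 120 mm long along x, 10 mm thick, lying on the tray between the tins; the point is its centre
- sanding_block_center (a point): bystander, to be left alone: blue plastic sanding block 45 x 70 x 28 mm, on the tray behind the tins; the point is its centre
- palette_center (a point): bystander, to be left alone: white ceramic palette disk, 80 mm across, 9 mm thick, on the tray behind the tins; the point is its centre
- round_tin_center (a point): bystander, to be left alone: round aluminium snap-lid tin, 70 mm across, 30 mm high, on the tray behind the tins; the point is its centre
Not all that is in view belongs to the job. What is shaped like the part that bears tin_a_center but pink or turquoise is not meant. What is shaped like the part that bears bowl_rim but green is not meant.

How it is judged (in metres and radians):
On the way, in this order (a step that is already met when the one before it is completed fails the run):
1. one of the tins, lifted clear of the tray (20 mm or more), is tipped gently by 5 to 21 degrees while the bowl is still empty (((angle between tin_a_center's own z axis and vertical between 0.09 and 0.37 rad and z of tin_a_center in the frame of tray above 0.053 m and value of joint pan below 0.0015 m) or (angle between tin_b_center's own z axis and vertical between 0.09 and 0.37 rad and z of tin_b_center in the frame of tray above 0.053 m and value of joint pan below 0.0015 m))), for 0.2 s.
2. four balls lie in the bowl (value of joint pan between 0.0103 and 0.0132 m), for 0.2 s.
At the end, for the whole second after the job is handed in: The scale's pan has sunk 10.3 to 13.2 mm (four balls in the bowl, not three or five), and both tins stand upright (within 6 degrees) on the tray floor with their centres over the tray, released (all of step 2 and angle between each of tin_a_center, tin_b_center's own z axis and vertical below 0.1 rad and z of tin_a_center in the frame of tray between 0.027 and 0.042 m and x of tin_a_center in the frame of tray between -0.15 and 0.15 m and y of tin_a_center in the frame of tray between -0.17 and 0.17 m and z of tin_b_center in the frame of tray between 0.027 and 0.042 m and x of tin_b_center in the frame of tray between -0.15 and 0.15 m and y of tin_b_center in the frame of tray between -0.17 and 0.17 m); the robot touches nothing.
It fails at once if the bowl is leaned on or loaded so that the pan sinks more than 24 mm (value of joint pan above 0.024 m).
It fails at once if a bystander (scribe, sanding block, palette or round tin) is moved more than 30 mm (distance of any of scribe_center, sanding_block_center, palette_center, round_tin_center from where it was at the start of the episode above 0.03 m).
It also fails if it takes over 67 s, if anything falls off the work surface, if the arm or the gripper's body presses on something with over 40 N, if the wrist force passes 120 N, or if a joint passes its speed limit or range.

## Working session

There is one attempt and no reset: what is moved stays moved. The work goes in short steps, Python scripts to look and compute and a tool call to move; the robot and the scene stay as the last step left them, time stands still between calls to the robot, and variables do not carry over. Pictures are saved under pics/ and viewed, and the job is handed in when it is done.

Besides the shell and the picture viewer there is one more tool, called after "Emit:" in YAML: its name, and indented under it one key for each argument. servo_tool: Moves the arm, as the interface text tells. Its arguments: {"type":"object","properties":{"rows":{"type":"array"}},"required":["rows"]}

```bash
ls; mkdir -p pics
cat > h.py <<'E'
import numpy as np, cv2
from scipy.spatial.transform import Rotation as R
from rig import arm
def pose():
    s=arm.read_state(); return s,np.array(s['ee_pos']),R.from_rotvec(s['orientation']).as_matrix()
def cam(n):
    s,p,Rm=pose(); c=arm.camera(n)
    if n=='wrist':
        T=np.array(c['T_tool_cam']); c['Rw']=Rm@T[:3,:3]; c['ow']=p+Rm@T[:3,3]
    else:
        a=np.array(c['attitude']); c['Rw']=a if a.shape==(3,3) else R.from_rotvec(a).as_matrix(); c['ow']=np.array(c['origin'])
    return c
def save(c,n): cv2.imwrite('pics/'+n,cv2.cvtColor(c['color'],cv2.COLOR_RGB2BGR))
def w(c,p): return c['ow']+c['Rw']@np.array(p)
def px(c,P):
    q=c['Rw'].T@(np.array(P)-c['ow']); q=np.array(c['K'])@q; return q[:2]/q[2]
E
python3 - <<'E'
from h import *
s,p,Rm=pose(); print(s); print(Rm.round(3))
for n in ['scene','side','wrist']:
    c=cam(n); save(c,n+'0.png'); print(n,c['ow'],c['Rw'].round(3).tolist())
    for t in ['tin_a_center','tin_a_lip','bowl_rim','tray','scribe_center']:
        for d in arm.landmark_of(t,c): print(t,round(d['conf'],2),w(c,d['position']).round(0),px(c,w(c,d['position'])).round(0))
E
```

```text
pics
{'t': 0.0, 'joint_pos': array([ 1.05161790e+00,  2.77178839e-01, -2.79057985e-02,  1.26796487e+00,
       -3.14814004e-05,  1.46738308e+00]), 'qvel': array([ 8.53826860e-04, -6.60696712e-05, -2.25640957e-04,  1.36867734e-03,
        1.13339786e-03, -3.86554783e-04]), 'joint_torque': array([-7.77403920e-05, -4.45507193e+01,  2.95204228e+01,  1.65292370e-02,
        1.77914285e-04, -2.92818612e-06]), 'ee_pos': array([252.06888183, 571.06554017, 230.11947438]), 'orientation': array([ 2.63120751,  1.71455635, -0.00312529]), 'contact_force': array([-0.69408112, -0.18781061, -0.43860011]), 'torque': array([-0.00234997,  0.00440623,  0.03978543]), 'opening': 85.27027631889561}
[[ 0.404  0.915 -0.001]
 [ 0.915 -0.404 -0.002]
 [-0.002 -0.    -1.   ]]
scene [1028.87019964 -255.2301612  1010.62493832] [[0.526, 0.71, -0.468], [0.85, -0.432, 0.301], [0.012, -0.556, -0.831]]
tin_a_center 0.98 [359. 241.  27.] [297. 152.]
tin_a_center 0.92 [ 297. -198.   27.] [137. 205.]
tin_a_center 0.68 [524. -47.  36.] [234. 244.]
tin_a_center 0.27 [657.  27.  24.] [290. 275.]
tin_a_lip 0.95 [ 362. -201.   
[... 545 characters left out ...]
in_a_center 0.7 [ 302. -192.   21.] [264. 334.]
tin_a_lip 0.88 [ 363. -205.   22.] [290. 326.]
tin_a_lip 0.72 [434. 250.  24.] [233. 216.]
tin_a_lip 0.6 [463. -55.  31.] [292. 269.]
bowl_rim 0.91 [299. 460. 105.] [168. 176.]
bowl_rim 0.79 [550. 202.  99.] [272. 193.]
tray 0.85 [ 591. -104.   -2.] [340. 271.]
tray 0.37 [ 552. -191.   35.] [350. 288.]
tray 0.33 [690. -75.  24.] [361. 246.]
scribe_center 0.43 [689. -77.  23.] [362. 247.]
scribe_center 0.39 [ 530. -116.   11.] [325. 279.]
wrist [175.89253212 606.93595081 374.45093768] [[0.405, 0.864, 0.298], [0.914, -0.382, -0.133], [-0.001, 0.326, -0.945]]
tin_a_center 0.59 [362. 243.  28.] [ 91. 354.]
bowl_rim 0.63 [298. 466. 103.] [202. 287.]
```

```bash
python3 -c "
import cv2
a=cv2.imread('pics/scene0.png');b=cv2.imread('pics/side0.png')
cv2.imwrite('pics/sc1.png',cv2.resize(a[60:360,80:420],None,fx=2,fy=2)[:600,:800]);cv2.imwrite('pics/si1.png',cv2.resize(b[130:400,130:480],None,fx=2.2,fy=2.2))"
```

```text
(no output)
```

View pics/sc1.png

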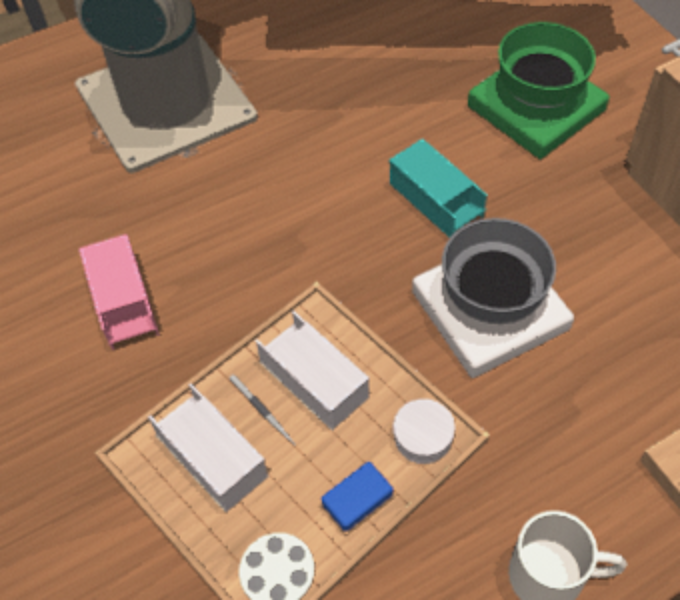

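View pics/si1.png

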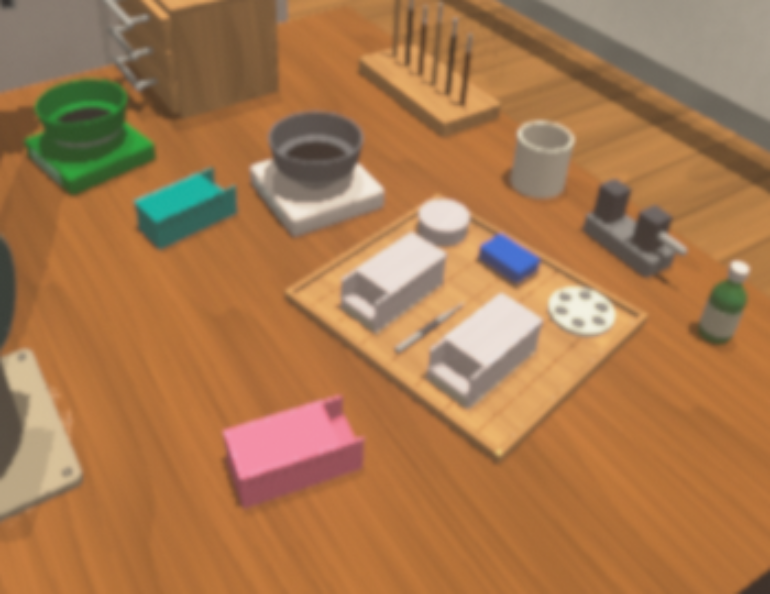

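Grey-and-white bowl (scene px 327,191) is the one meant, not the green one (352,88). The tins meant are the two silver ones on the tray (px ~234,244 and ~185,280). The turquoise and pink ones stand off the tray and are decoys. Next I move above the tins for a closer look.

```bash
cat >> h.py <<'E'
def Rdown(yaw,tilt=0):
    # yaw deg: direction of tin +x ; tilt>0: spout lowered (deg)
    c,s=np.cos(np.radians(yaw)),np.sin(np.radians(yaw))
    ty=np.array([c,s,0]); tx=np.array([-s,c,0]); 
    M=np.column_stack([tx,ty,np.cross(tx,ty)])
    return R.from_rotvec(-np.radians(tilt)*tx).as_matrix()@M
def go(P,yaw,tilt=0):
    s,p,Rm=pose(); d=Rm.T@(np.array(P)-p)/1000; rv=np.degrees(R.from_matrix(Rm.T@Rdown(yaw,tilt)).as_rotvec())
    print('at',p.round(1),'d',d.round(4),'rot',rv.round(2),'n>=',max(np.linalg.norm(d)/.05,np.linalg.norm(rv)/8.59).round(1))
E
python3 - <<'E'
from h import *
go([480,-115,300],10)
E
```

```text
at [252.4 571.7 231.3] d [-0.5363  0.4855 -0.0687] rot [  0.    -0.   -33.82] n>= 14.5
```

Emit:
servo_tool:
  rows:
    - {"dx":-0.536,"dy":0.486,"dz":-0.069,"az":-33.8}
    - {"dx":-0.536,"dy":0.486,"dz":-0.069,"az":-33.8}
    - {"dx":-0.536,"dy":0.486,"dz":-0.069,"az":-33.8}
    - {"dx":-0.536,"dy":0.486,"dz":-0.069,"az":-33.8}
    - {"dx":-0.536,"dy":0.486,"dz":-0.069,"az":-33.8}
    - {"dx":-0.536,"dy":0.486,"dz":-0.069,"az":-33.8}
    - {"dx":-0.536,"dy":0.486,"dz":-0.069,"az":-33.8}
    - {"dx":-0.536,"dy":0.486,"dz":-0.069,"az":-33.8}
    - {"dx":-0.536,"dy":0.486,"dz":-0.069,"az":-33.8}
    - {"dx":-0.536,"dy":0.486,"dz":-0.069,"az":-33.8}
    - {"dx":-0.536,"dy":0.486,"dz":-0.069,"az":-33.8}
    - {"dx":-0.536,"dy":0.486,"dz":-0.069,"az":-33.8}

```text
invalid input at $.rows[0]: expected keys dx, dy, dz, ax, ay, az, claw
```

Run:
```python
from h import *
go([480,-115,300],10)
```

```text
at [252.4 571.7 231.3] d [-0.5363  0.4855 -0.0687] rot [  0.    -0.   -33.82] n>= 14.5
```

All keys are needed. I'll also close to 80% (about 70 mm) on the way.

Emit:
servo_tool:
  rows:
    - {"dx":-0.536,"dy":0.486,"dz":-0.069,"ax":0,"ay":0,"az":-33.8,"claw":85}
    - {"dx":-0.536,"dy":0.486,"dz":-0.069,"ax":0,"ay":0,"az":-33.8,"claw":85}
    - {"dx":-0.536,"dy":0.486,"dz":-0.069,"ax":0,"ay":0,"az":-33.8,"claw":85}
    - {"dx":-0.536,"dy":0.486,"dz":-0.069,"ax":0,"ay":0,"az":-33.8,"claw":85}
    - {"dx":-0.536,"dy":0.486,"dz":-0.069,"ax":0,"ay":0,"az":-33.8,"claw":85}
    - {"dx":-0.536,"dy":0.486,"dz":-0.069,"ax":0,"ay":0,"az":-33.8,"claw":85}
    - {"dx":-0.536,"dy":0.486,"dz":-0.069,"ax":0,"ay":0,"az":-33.8,"claw":85}
    - {"dx":-0.536,"dy":0.486,"dz":-0.069,"ax":0,"ay":0,"az":-33.8,"claw":85}
    - {"dx":-0.536,"dy":0.486,"dz":-0.069,"ax":0,"ay":0,"az":-33.8,"claw":85}
    - {"dx":-0.536,"dy":0.486,"dz":-0.069,"ax":0,"ay":0,"az":-33.8,"claw":85}
    - {"dx":-0.536,"dy":0.486,"dz":-0.069,"ax":0,"ay":0,"az":-33.8,"claw":85}
    - {"dx":-0.536,"dy":0.486,"dz":-0.069,"ax":0,"ay":0,"az":-33.8,"claw":85}

```text
t: 2.1
ee_pos: [439.6, 7.5, 288.5]
orientation: [2.019, 2.405, 0.002]
contact_force: [1.1, 0.7, -0.4]
opening: 72.3
```

Run:
```python
from h import *
go([480,-115,300],10)
```

```text
at [439.6   7.5 288.5] d [-0.1277  0.0187 -0.0115] rot [ 0.08  0.01 -0.04] n>= 2.6
```

Emit:
servo_tool:
  rows:
    - {"dx":-0.128,"dy":0.019,"dz":-0.011,"ax":0,"ay":0,"az":0,"claw":85}
    - {"dx":-0.128,"dy":0.019,"dz":-0.011,"ax":0,"ay":0,"az":0,"claw":85}
    - {"dx":-0.128,"dy":0.019,"dz":-0.011,"ax":0,"ay":0,"az":0,"claw":85}
    - {"dx":-0.128,"dy":0.019,"dz":-0.011,"ax":0,"ay":0,"az":0,"claw":85}
    - {"dx":-0.128,"dy":0.019,"dz":-0.011,"ax":0,"ay":0,"az":0,"claw":85}

```text
t: 2.6
ee_pos: [480.3, -115.8, 299.4]
orientation: [2.022, 2.404, 0.002]
contact_force: [-0.2, -0.2, -0.4]
opening: 72.6
```

Run:
```python
from h import *
s,p,Rm=pose();print(s['t'],p,s['torque'],s['contact_force'])
c=cam('wrist'); save(c,'w1.png')
for t in ['tin_a_center','tin_a_lip','scribe_center','round_tin_center','sanding_block_center','palette_center']:
    for d in arm.landmark_of(t,c): print(t,round(d['conf'],2),w(c,d['position']).round(1),px(c,w(c,d['position'])).round(0))
```

```text
2.6 [ 480.28591501 -115.75145537  299.39673566] [-0.01429252  0.02951744 -0.00050818] [-0.16697043 -0.15144813 -0.36703017]
tin_a_center 0.66 [529.7 -39.6  30.6] [334. 215.]
tin_a_lip 0.75 [462.4 -52.9  27.2] [335. 164.]
tin_a_lip 0.55 [ 360.3 -201.5   21.2] [230.  56.]
scribe_center 0.84 [ 527.5 -111.7   15.8] [282. 201.]
round_tin_center 0.88 [662.   32.1  26.8] [361. 304.]
sanding_block_center 0.8 [689.7 -73.9  20.6] [289. 306.]
palette_center 0.75 [ 711.5 -186.5   14.5] [214. 305.]
```

View pics/w1.png

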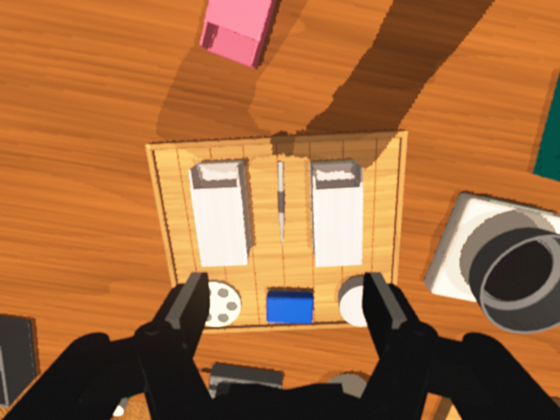

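```bash
python3 -c "
import cv2
a=cv2.imread('pics/w1.png');cv2.imwrite('pics/w1c.png',cv2.resize(a[150:280,180:380],None,fx=4,fy=4,interpolation=cv2.INTER_CUBIC))"
```

```text
(no output)
```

View pics/w1c.png

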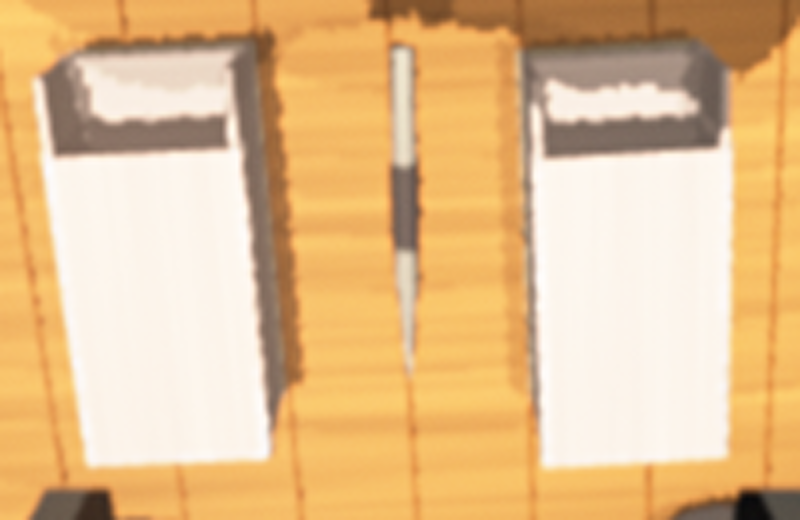

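Run:
```python
from h import *
c=cam('wrist'); K=np.array(c['K'])
def ray(u,v,z):
    d=c['Rw']@np.linalg.solve(K,[u,v,1]); return (c['ow']+d*(z-c['ow'][2])/d[2])
for name,P in dict(L=[(54,155),(241,150),(88,467),(268,457)],Rr=[(541,157),(728,150),(542,467),(727,457)]).items():
    W=np.array([ray(180+u/4,150+v/4,58) for u,v in P])
    f=(W[0]+W[1])/2;b=(W[2]+W[3])/2; ax=(b-f); L=np.hypot(*ax[:2]); yaw=np.degrees(np.arctan2(ax[1],ax[0]))
    ctr=b-ax/L*65
    print(name,W.round(1)[:,:2].tolist(),'len',L,'wid',np.linalg.norm(W[1]-W[0]),np.linalg.norm(W[3]-W[2]),'yaw',yaw,'ctr',ctr.round(1))
for n in ['scene','side']:
    c=cam(n)
    for t in ['bowl_rim']:
        m=arm.landmark_of(t,c)
        for d in m: print(t,w(c,d['position']).round(1))
```

```text
L [[517.7, -221.1], [506.2, -165.1], [622.9, -201.2], [608.7, -142.7]] len 105.96555419142207 wid 57.22030827822968 60.10140557532696 yaw 11.507033489373304 ctr [ 552.1 -184.9   58. ]
Rr [[492.5, -74.5], [480.4, -18.8], [596.6, -52.6], [582.2, 7.0]] len 105.72341122477724 wid 56.987409542964045 61.284873708142555 yaw 13.059743237286733 ctr [526.1 -37.5  58. ]
bowl_rim [297.  462.9 103.7]
bowl_rim [551.9 196.7  99.9]
bowl_rim [ 704.6 -194.2   15.6]
bowl_rim [298.2 457.2 103.7]
bowl_rim [551.5 201.  102.2]
```

Run:
```python
from h import *
go([527,-39,110],12.5)
```

```text
at [ 480.4 -115.   299.6] d [0.0668 0.0588 0.1896] rot [ 0.09  0.01 -2.51] n>= 4.2
```

Emit:
servo_tool:
  rows:
    - {"dx":0.067,"dy":0.059,"dz":0.19,"ax":0,"ay":0,"az":-2.5,"claw":85}
    - {"dx":0.067,"dy":0.059,"dz":0.19,"ax":0,"ay":0,"az":-2.5,"claw":85}
    - {"dx":0.067,"dy":0.059,"dz":0.19,"ax":0,"ay":0,"az":-2.5,"claw":85}
    - {"dx":0.067,"dy":0.059,"dz":0.19,"ax":0,"ay":0,"az":-2.5,"claw":85}
    - {"dx":0.067,"dy":0.059,"dz":0.19,"ax":0,"ay":0,"az":-2.5,"claw":85}
    - {"dx":0.067,"dy":0.059,"dz":0.19,"ax":0,"ay":0,"az":-2.5,"claw":85}
    - {"dx":0.067,"dy":0.059,"dz":0.19,"ax":0,"ay":0,"az":-2.5,"claw":85}

```text
t: 3.9
ee_pos: [528.4, -39.5, 111.4]
orientation: [1.965, 2.447, 0.003]
contact_force: [-0.0, -0.9, 0.8]
opening: 72.5
```

Run:
```python
from h import *
c=cam('wrist'); save(c,'w2.png')
for t in ['tin_a_center','tin_a_lip']:
    for d in arm.landmark_of(t,c): print(t,round(d['conf'],2),w(c,d['position']).round(1),px(c,w(c,d['position'])).round(0))
s,p,Rm=pose();print(p,s['t'])
```

```text
tin_a_center 0.65 [527.2 -38.   30.2] [287. 219.]
tin_a_center 0.33 [463.8 -55.   29.4] [283. 127.]
tin_a_lip 0.61 [462.1 -53.2  27.7] [286. 125.]
[529.04200603 -39.88418823 112.25569941] 4.05
```

View pics/w2.png

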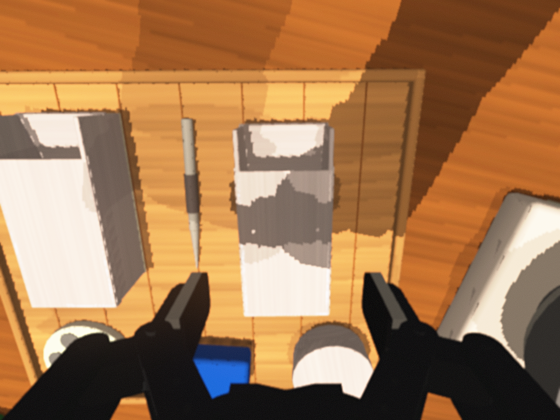

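Run:
```python
from h import *
go([526.5,-38.5,15],12.7)
```

```text
at [529.  -39.9 112.3] d [ 0.0021 -0.0028  0.0972] rot [ 0.33  0.14 -0.27] n>= 1.9
```

Emit:
servo_tool:
  rows:
    - {"dx":0.001,"dy":-0.003,"dz":0.04,"ax":0.3,"ay":0.1,"az":-0.2,"claw":85}
    - {"dx":0.001,"dy":-0.003,"dz":0.075,"ax":0.3,"ay":0.1,"az":-0.2,"claw":85}
    - {"dx":0.001,"dy":-0.003,"dz":0.097,"ax":0.3,"ay":0.1,"az":-0.2,"claw":85}
    - {"dx":0.001,"dy":-0.003,"dz":0.097,"ax":0.3,"ay":0.1,"az":-0.2,"claw":85}
    - {"dx":0.001,"dy":-0.003,"dz":0.097,"ax":0.3,"ay":0.1,"az":-0.2,"claw":85}

```text
t: 4.55
ee_pos: [527.4, -40.3, 16.5]
orientation: [1.963, 2.45, 0.001]
contact_force: [-0.1, 0.0, 0.5]
opening: 72.4
```

Emit:
servo_tool:
  rows:
    - {"dx":0,"dy":0,"dz":0,"ax":0,"ay":0,"az":0,"claw":50}
    - {"dx":0,"dy":0,"dz":0,"ax":0,"ay":0,"az":0,"claw":50}
    - {"dx":0,"dy":0,"dz":0,"ax":0,"ay":0,"az":0,"claw":50}
    - {"dx":0,"dy":0,"dz":0,"ax":0,"ay":0,"az":0,"claw":50}
    - {"dx":0,"dy":0,"dz":0,"ax":0,"ay":0,"az":0,"claw":50}
    - {"dx":0,"dy":0,"dz":0,"ax":0,"ay":0,"az":0,"claw":50}

```text
t: 5.15
ee_pos: [529.7, -40.8, 18.9]
orientation: [1.96, 2.446, 0.004]
contact_force: [-1.9, -1.4, 7.1]
opening: 59.4
```

Run:
```python
from h import *
s,p,Rm=pose();print(p,s['t'],s['opening'],s['contact_force'],s['torque'])
```

```text
[529.70352348 -40.80771561  18.94238951] 5.15 59.38766040908212 [-1.89255037 -1.37323241  7.06260196] [ 0.18119012  0.25162523 -0.03263977]
```

Emit:
servo_tool:
  rows:
    - {"dx":0,"dy":0,"dz":-0.03,"ax":0,"ay":0,"az":0,"claw":50}
    - {"dx":0,"dy":0,"dz":-0.07,"ax":0,"ay":0,"az":0,"claw":50}
    - {"dx":0,"dy":0,"dz":-0.1,"ax":0,"ay":0,"az":0,"claw":50}
    - {"dx":0,"dy":0,"dz":-0.1,"ax":0,"ay":0,"az":0,"claw":50}
    - {"dx":0,"dy":0,"dz":-0.1,"ax":0,"ay":0,"az":0,"claw":50}
    - {"dx":0,"dy":0,"dz":-0.1,"ax":0,"ay":0,"az":0,"claw":50}

```text
t: 5.75
ee_pos: [526.9, -40.2, 116.8]
orientation: [1.963, 2.449, 0.001]
contact_force: [0.2, 0.1, -4.3]
opening: 59.5
```

```bash
cat >> h.py <<'E'
def feel(n=6):
    F=[];M=[]
    for i in range(n):
        arm.camera('side'); s=arm.read_state(); F.append(s['contact_force']);M.append(s['torque'])
    Rm=R.from_rotvec(s['orientation']).as_matrix(); F=np.array(F);M=np.array(M)
    tilt=np.degrees(np.arctan2(-Rm[2,1],-Rm[2,2]))
    print('t',round(s['t'],2),'TCP',np.round(s['ee_pos'],1),'toolz',Rm[:,2].round(3),'tilt',tilt.round(2),'F',F.mean(0).round(2),F.std(0).round(2),'Mtool',(M.mean(0)@Rm).round(4),(M@Rm).std(0).round(4),'open',round(s['opening'],1))
E
python3 - <<'E'
from h import *
feel()
E
```

```text
t 6.05 TCP [528.3 -40.5 117.8] toolz [ 0.005 -0.002 -1.   ] tilt -0.24 F [-0.06 -0.12 -4.76] [0.27 0.55 0.46] Mtool [0.0475 0.0051 0.0039] [0.0162 0.0145 0.0228] open 59.2
```

Emit:
servo_tool:
  rows:
    - {"dx":0,"dy":0,"dz":0,"ax":3,"ay":0,"az":0,"claw":50}
    - {"dx":0,"dy":0,"dz":0,"ax":6,"ay":0,"az":0,"claw":50}
    - {"dx":0,"dy":0,"dz":0,"ax":9,"ay":0,"az":0,"claw":50}
    - {"dx":0,"dy":0,"dz":0,"ax":11,"ay":0,"az":0,"claw":50}
    - {"dx":0,"dy":0,"dz":0,"ax":11,"ay":0,"az":0,"claw":50}
    - {"dx":0,"dy":0,"dz":0,"ax":11,"ay":0,"az":0,"claw":50}
    - {"dx":0,"dy":0,"dz":0,"ax":11,"ay":0,"az":0,"claw":50}
    - {"dx":0,"dy":0,"dz":0,"ax":11,"ay":0,"az":0,"claw":50}
    - {"dx":0,"dy":0,"dz":0,"ax":11,"ay":0,"az":0,"claw":50}

```text
t: 6.95
ee_pos: [527.9, -40.5, 118.0]
orientation: [-1.888, -2.355, 0.224]
contact_force: [0.3, -0.4, -4.6]
opening: 58.8
```

Run:
```python
from h import *
feel(10)
```

```text
t 7.45 TCP [528.3 -40.5 117.8] toolz [-0.182 -0.043 -0.982] tilt 10.75 F [-0.14 -0.15 -4.51] [0.37 0.38 0.5 ] Mtool [-0.2789  0.0069  0.0044] [0.0251 0.0244 0.0377] open 59.3
```

Emit:
servo_tool:
  rows:
    - {"dx":0,"dy":0,"dz":0,"ax":-4,"ay":0,"az":0,"claw":50}
    - {"dx":0,"dy":0,"dz":0,"ax":-8,"ay":0,"az":0,"claw":50}
    - {"dx":0,"dy":0,"dz":0,"ax":-12,"ay":0,"az":0,"claw":50}
    - {"dx":0,"dy":0,"dz":0,"ax":-16,"ay":0,"az":0,"claw":50}
    - {"dx":0,"dy":0,"dz":0,"ax":-20,"ay":0,"az":0,"claw":50}
    - {"dx":0,"dy":0,"dz":0,"ax":-22,"ay":0,"az":0,"claw":50}
    - {"dx":0,"dy":0,"dz":0,"ax":-22,"ay":0,"az":0,"claw":50}
    - {"dx":0,"dy":0,"dz":0,"ax":-22,"ay":0,"az":0,"claw":50}
    - {"dx":0,"dy":0,"dz":0,"ax":-22,"ay":0,"az":0,"claw":50}
    - {"dx":0,"dy":0,"dz":0,"ax":-22,"ay":0,"az":0,"claw":50}

```text
t: 8.45
ee_pos: [529.1, -40.5, 118.0]
orientation: [1.88, 2.348, 0.229]
contact_force: [-0.0, 1.1, -4.1]
opening: 59.2
```

Run:
```python
from h import *
feel(10)
```

```text
t 8.95 TCP [528.3 -40.5 117.8] toolz [ 0.191  0.04  -0.981] tilt -11.24 F [-0.05  0.2  -4.55] [0.38 0.59 0.51] Mtool [ 0.3099 -0.0039  0.0108] [0.0161 0.0248 0.03  ] open 59.6
```

Weight of about 4.55 N (464 g) exceeds the largest possible one-ball tin (337 g, 3.3 N), so this tin has four balls. The moment has a long lever, so I'll check with smaller tilts to separate the rolling part.

Emit:
servo_tool:
  rows:
    - {"dx":0,"dy":0,"dz":0,"ax":4,"ay":0,"az":0,"claw":50}
    - {"dx":0,"dy":0,"dz":0,"ax":8,"ay":0,"az":0,"claw":50}
    - {"dx":0,"dy":0,"dz":0,"ax":12,"ay":0,"az":0,"claw":50}
    - {"dx":0,"dy":0,"dz":0,"ax":15,"ay":0,"az":0,"claw":50}
    - {"dx":0,"dy":0,"dz":0,"ax":15,"ay":0,"az":0,"claw":50}
    - {"dx":0,"dy":0,"dz":0,"ax":15,"ay":0,"az":0,"claw":50}
    - {"dx":0,"dy":0,"dz":0,"ax":15,"ay":0,"az":0,"claw":50}
    - {"dx":0,"dy":0,"dz":0,"ax":15,"ay":0,"az":0,"claw":50}
    - {"dx":0,"dy":0,"dz":0,"ax":15,"ay":0,"az":0,"claw":50}
    - {"dx":0,"dy":0,"dz":0,"ax":15,"ay":0,"az":0,"claw":50}

```text
t: 9.95
ee_pos: [528.0, -40.6, 117.9]
orientation: [-1.94, -2.42, 0.082]
contact_force: [-0.6, -0.0, -3.6]
opening: 59.1
```

Run:
```python
from h import *
feel(12)
```

```text
t 10.55 TCP [528.3 -40.5 117.8] toolz [-0.064 -0.017 -0.998] tilt 3.76 F [-0.05  0.13 -4.47] [0.34 0.42 0.45] Mtool [-0.0394  0.0023 -0.0086] [0.0374 0.015  0.0304] open 59.2
```

Emit:
servo_tool:
  rows:
    - {"dx":0,"dy":0,"dz":0,"ax":-4,"ay":0,"az":0,"claw":50}
    - {"dx":0,"dy":0,"dz":0,"ax":-8,"ay":0,"az":0,"claw":50}
    - {"dx":0,"dy":0,"dz":0,"ax":-8,"ay":0,"az":0,"claw":50}
    - {"dx":0,"dy":0,"dz":0,"ax":-8,"ay":0,"az":0,"claw":50}
    - {"dx":0,"dy":0,"dz":0,"ax":-8,"ay":0,"az":0,"claw":50}
    - {"dx":0,"dy":0,"dz":0,"ax":-8,"ay":0,"az":0,"claw":50}
    - {"dx":0,"dy":0,"dz":0,"ax":-8,"ay":0,"az":0,"claw":50}
    - {"dx":0,"dy":0,"dz":0,"ax":-8,"ay":0,"az":0,"claw":50}
    - {"dx":0,"dy":0,"dz":0,"ax":-8,"ay":0,"az":0,"claw":50}

```text
t: 11.45
ee_pos: [528.5, -40.4, 117.7]
orientation: [1.933, 2.413, 0.087]
contact_force: [0.5, -0.9, -5.4]
opening: 59.2
```

Run:
```python
from h import *
feel(12)
```

```text
t 12.05 TCP [528.3 -40.5 117.8] toolz [ 0.073  0.014 -0.997] tilt -4.24 F [-0.22  0.03 -4.14] [0.51 0.45 0.48] Mtool [ 0.1307 -0.0151  0.0039] [0.034  0.0333 0.026 ] open 59.4
```

```bash
cat >> h.py <<'E'
LIP=np.array([0,-67.6,-10.])
def golip(lip,yaw,tilt):
    P=np.array(lip)-Rdown(yaw,tilt)@LIP; print('TCPtarget',P.round(1)); go(P,yaw,tilt)
E
python3 - <<'E'
from h import *
golip([567.5,150,175],20,-5)
golip([567.5,205.7,135],20,45)
E
```

```text
TCPtarget [630.  172.7 159.1]
at [528.3 -40.5 117.8] d [ 0.1858  0.1484 -0.0309] rot [ 9.22  0.1  -7.42] n>= 4.8
TCPtarget [619.1 224.5 175.7]
at [528.3 -40.5 117.8] d [ 0.2387  0.1503 -0.0476] rot [-40.71   3.29  -6.82] n>= 5.7
```

Emit:
servo_tool:
  rows:
    - {"dx":0.01,"dy":0.008,"dz":-0.01,"ax":3,"ay":0,"az":-1,"claw":50}
    - {"dx":0.03,"dy":0.024,"dz":-0.03,"ax":6,"ay":0,"az":-2,"claw":50}
    - {"dx":0.053,"dy":0.042,"dz":-0.04,"ax":9,"ay":0,"az":-3,"claw":50}
    - {"dx":0.076,"dy":0.06,"dz":-0.04,"ax":9.2,"ay":0,"az":-4,"claw":50}
    - {"dx":0.1,"dy":0.08,"dz":-0.04,"ax":9.2,"ay":0.1,"az":-5,"claw":50}
    - {"dx":0.124,"dy":0.1,"dz":-0.037,"ax":9.2,"ay":0.1,"az":-6,"claw":50}
    - {"dx":0.148,"dy":0.118,"dz":-0.033,"ax":9.2,"ay":0.1,"az":-7,"claw":50}
    - {"dx":0.167,"dy":0.134,"dz":-0.031,"ax":9.2,"ay":0.1,"az":-7.4,"claw":50}
    - {"dx":0.18,"dy":0.144,"dz":-0.031,"ax":9.2,"ay":0.1,"az":-7.4,"claw":50}
    - {"dx":0.186,"dy":0.148,"dz":-0.031,"ax":9.2,"ay":0.1,"az":-7.4,"claw":50}
    - {"dx":0.186,"dy":0.148,"dz":-0.031,"ax":9.2,"ay":0.1,"az":-7.4,"claw":50}

```text
t: 13.15
ee_pos: [629.6, 173.2, 159.1]
orientation: [-1.772, -2.531, 0.111]
contact_force: [-0.7, 0.7, -3.9]
opening: 59.3
```

Run:
```python
from h import *
c=cam('wrist'); save(c,'w3.png')
for t in ['bowl_rim','tin_a_lip','tin_a_center']:
    for d in arm.landmark_of(t,c): print(t,round(d['conf'],2),w(c,d['position']).round(1),px(c,w(c,d['position'])).round(0))
s,p,Rm=pose();print(p,s['t'],'lip',p+Rm@LIP)
c=cam('side'); save(c,'s3.png')
for t in ['bowl_rim','tin_a_lip']:
    for d in arm.landmark_of(t,c): print(t,round(d['conf'],2),w(c,d['position']).round(1),px(c,w(c,d['position'])).round(0))
```

```text
bowl_rim 0.95 [555.6 204.1 105.8] [372. 151.]
tin_a_lip 0.68 [430.6 247.1  20.4] [458.  13.]
tin_a_lip 0.64 [568.  150.3 172.6] [282. 144.]
tin_a_center 0.74 [631.1 172.8 170.7] [282. 290.]
[629.04387077 171.70142399 159.24316133] 13.35 lip [566.5494329  149.07237263 175.12180326]
bowl_rim 0.84 [551.6 203.7 101.5] [272. 192.]
bowl_rim 0.31 [ 707.  -192.5   17.1] [394. 271.]
tin_a_lip 0.89 [565.  146.4 176.7] [285. 178.]
tin_a_lip 0.61 [428.1 248.7  24.9] [232. 216.]
tin_a_lip 0.18 [630.4 167.9 175.1] [300. 170.]
```

View pics/w3.png

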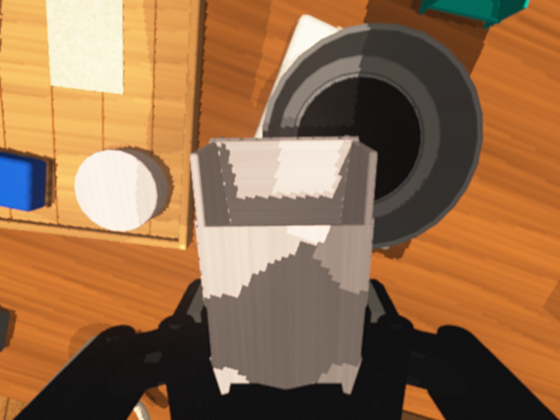

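View pics/s3.png

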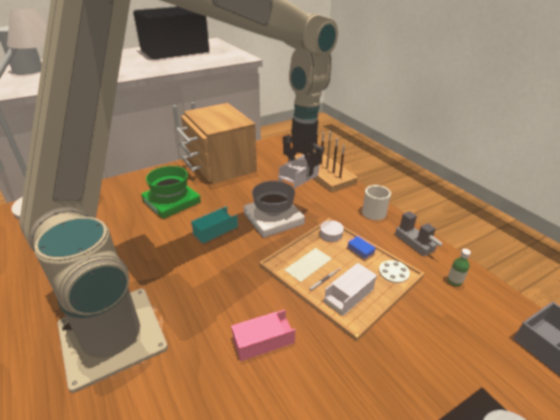

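Run:
```python
from h import *
for z,t in [(155,0),(145,8),(140,16)]: golip([569,208,z],20,t)
```

```text
TCPtarget [632.5 231.1 145. ]
at [629.3 172.  159.3] d [0.0545 0.0243 0.0122] rot [-4.99  0.   -0.08] n>= 1.2
TCPtarget [633.2 231.4 144.5]
at [629.3 172.  159.3] d [0.0545 0.0251 0.0127] rot [-1.299e+01  1.000e-02 -8.000e-02] n>= 1.5
TCPtarget [632.7 231.2 149. ]
at [629.3 172.  159.3] d [0.0545 0.0241 0.0082] rot [-2.099e+01  1.000e-02 -8.000e-02] n>= 2.4
```

Emit:
servo_tool:
  rows:
    - {"dx":0.015,"dy":0.006,"dz":0.0,"ax":0,"ay":0,"az":0,"claw":50}
    - {"dx":0.035,"dy":0.015,"dz":0.0,"ax":0,"ay":0,"az":0,"claw":50}
    - {"dx":0.05,"dy":0.022,"dz":0.005,"ax":-2,"ay":0,"az":0,"claw":50}
    - {"dx":0.0545,"dy":0.024,"dz":0.01,"ax":-5,"ay":0,"az":0,"claw":50}
    - {"dx":0.0545,"dy":0.025,"dz":0.0127,"ax":-9,"ay":0,"az":0,"claw":50}
    - {"dx":0.0545,"dy":0.025,"dz":0.0127,"ax":-13,"ay":0,"az":0,"claw":50}
    - {"dx":0.0545,"dy":0.0245,"dz":0.01,"ax":-17,"ay":0,"az":0,"claw":50}
    - {"dx":0.0545,"dy":0.024,"dz":0.008,"ax":-21,"ay":0,"az":0,"claw":50}
    - {"dx":0.0545,"dy":0.024,"dz":0.008,"ax":-21,"ay":0,"az":0,"claw":50}
    - {"dx":0.0545,"dy":0.024,"dz":0.008,"ax":-21,"ay":0,"az":0,"claw":50}

```text
t: 14.5
ee_pos: [631.6, 231.4, 149.1]
orientation: [1.701, 2.427, 0.339]
contact_force: [0.9, 0.0, -4.3]
opening: 59.7
```

Run:
```python
from h import *
c=cam('wrist'); save(c,'w4.png')
for t in ['bowl_rim','tin_a_lip','tin_a_center']:
    for d in arm.landmark_of(t,c): print(t,round(d['conf'],2),w(c,d['position']).round(1),px(c,w(c,d['position'])).round(0))
c=cam('scene'); save(c,'sc4.png')
for t in ['bowl_rim','tin_a_lip']:
    for d in arm.landmark_of(t,c): print(t,round(d['conf'],2),w(c,d['position']).round(1),px(c,w(c,d['position'])).round(0))
s,p,Rm=pose();print(p,s['t'],'lip',p+Rm@LIP)
im=cv2.imread('pics/sc4.png')[100:260,230:430]; cv2.imwrite('pics/sc4c.png',cv2.resize(im,None,fx=3.5,fy=3.5))
for t in (22,27,32,38,44,50): golip([569,208,138],20,t)
```

```text
bowl_rim 0.75 [554.7 199.9 104.6] [276.  81.]
tin_a_lip 0.56 [569.1 208.  137.1] [282. 141.]
tin_a_center 0.72 [625.7 229.9 158.7] [285. 283.]
bowl_rim 0.59 [551.5 195.7 102.5] [327. 192.]
tin_a_lip 0.89 [433.2 247.   21.4] [314. 171.]
tin_a_lip 0.72 [ 361.  -203.8   19. ] [146. 227.]
tin_a_lip 0.68 [572.2 207.  138.7] [338. 187.]
[633.30715851 231.33627607 149.37996999] 14.85 lip [569.62362002 208.26263191 140.33707939]
TCPtarget [631.4 230.7 154.1]
at [633.3 231.3 149.4] d [ 0.0001 -0.0006 -0.005 ] rot [-5.98  0.03 -0.08] n>= 0.7
TCPtarget [629.9 230.2 159.8]
at [633.3 231.3 149.4] d [ 0.0001 -0.0006 -0.011 ] rot [-10.98   0.04  -0.08] n>= 1.3
TCPtarget [627.9 229.4 165.3]
at [633.3 231.3 149.4] d [ 0.0001 -0.0012 -0.0169] rot [-15.98   0.04  -0.08] n>= 1.9
TCPtarget [624.8 228.3 171.7]
at [633.3 231.3 149.4] d [ 0.0001 -0.0025 -0.024 ] rot [-21.98   0.04  -0.07] n>= 2.6
TCPtarget [621.2 227.  177.8]
at [633.3 231.3 149.4] d [ 0.     -0.0045 -0.0308] rot [-27.98   0.05  -0.07] n>= 3.3
TCPtarget [617.  225.5 183.4]
at [633.3 231.3 149.4] d [ 0.     -0.0072 -0.0374] rot [-33.98   0.05  -0.07] n>= 4.0
```

View pics/w4.png

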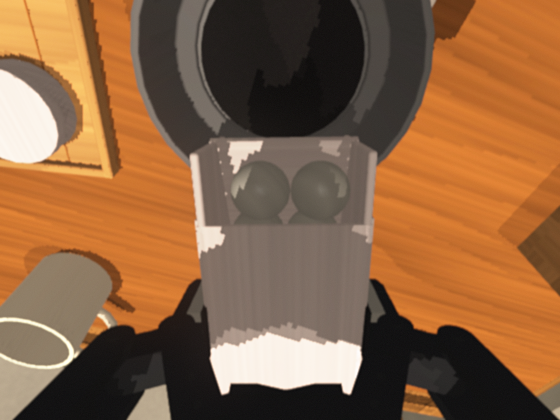

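View pics/sc4c.png

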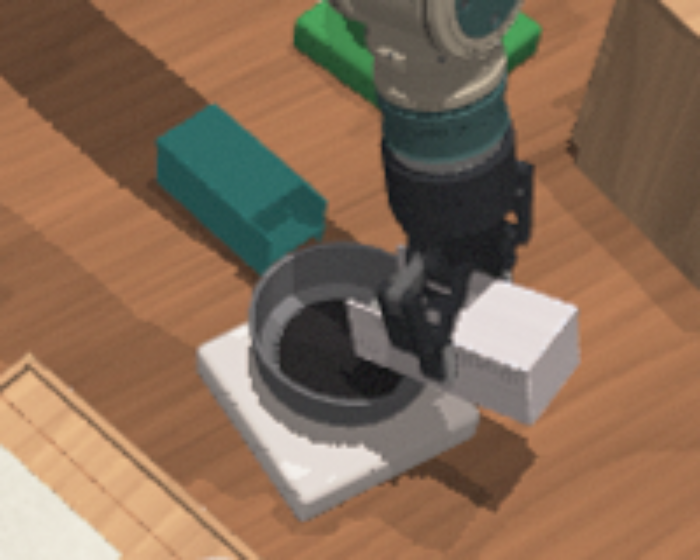

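Two balls show at the spout, with two more behind them (px ~245,217 and 330,217). That confirms four, and the lip is over the bowl. Now I pour.

Emit:
servo_tool:
  rows:
    - {"dx":0,"dy":0,"dz":-0.003,"ax":-3,"ay":0,"az":0,"claw":50}
    - {"dx":0,"dy":0,"dz":-0.005,"ax":-6,"ay":0,"az":0,"claw":50}
    - {"dx":0,"dy":-0.001,"dz":-0.008,"ax":-8,"ay":0,"az":0,"claw":50}
    - {"dx":0,"dy":-0.001,"dz":-0.01,"ax":-10,"ay":0,"az":0,"claw":50}
    - {"dx":0,"dy":-0.001,"dz":-0.01,"ax":-10,"ay":0,"az":0,"claw":50}
    - {"dx":0,"dy":-0.001,"dz":-0.012,"ax":-12,"ay":0,"az":0,"claw":50}
    - {"dx":0,"dy":-0.001,"dz":-0.012,"ax":-12,"ay":0,"az":0,"claw":50}
    - {"dx":0,"dy":-0.001,"dz":-0.014,"ax":-14,"ay":0,"az":0,"claw":50}
    - {"dx":0,"dy":-0.001,"dz":-0.014,"ax":-14,"ay":0,"az":0,"claw":50}
    - {"dx":0,"dy":-0.001,"dz":-0.017,"ax":-16,"ay":0,"az":0,"claw":50}
    - {"dx":0,"dy":-0.001,"dz":-0.017,"ax":-16,"ay":0,"az":0,"claw":50}

```text
t: 15.95
ee_pos: [628.0, 229.4, 165.7]
orientation: [1.579, 2.251, 0.645]
contact_force: [-1.2, 0.8, -2.0]
opening: 59.2
```

Run:
```python
from h import *
c=cam('wrist'); save(c,'w5.png')
s,p,Rm=pose();print(p,s['t'],'lip',p+Rm@LIP,s['contact_force'])
for t in (38,44,50): golip([569,208,138],20,t)
```

```text
[628.23806615 229.45262103 165.76659963] 16.0 lip [569.3433829  208.11679793 138.45435078] [-0.3473903   0.31212994 -3.03810653]
TCPtarget [624.8 228.3 171.7]
at [628.2 229.5 165.8] d [ 0.0001  0.0001 -0.007 ] rot [-6.03  0.05 -0.07] n>= 0.7
TCPtarget [621.2 227.  177.8]
at [628.2 229.5 165.8] d [ 0.0001  0.0001 -0.0141] rot [-12.03   0.06  -0.07] n>= 1.4
TCPtarget [617.  225.5 183.4]
at [628.2 229.5 165.8] d [ 0.0001 -0.0008 -0.0212] rot [-18.03   0.06  -0.06] n>= 2.1
```

View pics/w5.png

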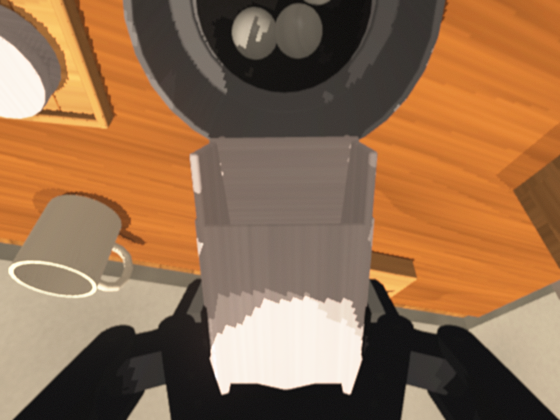

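Three or more balls are visible in the bowl. I tilt on to empty the tin fully.

Emit:
servo_tool:
  rows:
    - {"dx":0,"dy":0,"dz":-0.004,"ax":-4,"ay":0,"az":0,"claw":50}
    - {"dx":0,"dy":0,"dz":-0.008,"ax":-7,"ay":0,"az":0,"claw":50}
    - {"dx":0,"dy":0,"dz":-0.014,"ax":-12,"ay":0,"az":0,"claw":50}
    - {"dx":0,"dy":-0.001,"dz":-0.021,"ax":-18,"ay":0,"az":0,"claw":50}
    - {"dx":0,"dy":-0.001,"dz":-0.021,"ax":-18,"ay":0,"az":0,"claw":50}
    - {"dx":0,"dy":-0.001,"dz":-0.021,"ax":-18,"ay":0,"az":0,"claw":50}
    - {"dx":0,"dy":-0.001,"dz":-0.021,"ax":-18,"ay":0,"az":0,"claw":50}
    - {"dx":0,"dy":-0.001,"dz":-0.021,"ax":-18,"ay":0,"az":0,"claw":50}

```text
t: 16.8
ee_pos: [619.8, 226.0, 185.7]
orientation: [1.42, 2.026, 0.947]
contact_force: [0.0, -0.2, -1.8]
opening: 59.3
```

Run:
```python
from h import *
c=cam('wrist'); save(c,'w6.png')
c=cam('scene'); save(c,'sc6.png')
im=cv2.imread('pics/sc6.png')[100:260,230:430]; cv2.imwrite('pics/sc6c.png',cv2.resize(im,None,fx=3.5,fy=3.5))
feel(6)
# next: level, high
golip([569,208,170],20,0)
golip([569,150,170],20,0)
```

```text
t 17.2 TCP [617.  225.4 183. ] toolz [ 0.72   0.261 -0.643] tilt -49.96 F [-0.12 -0.13 -2.15] [0.42 0.4  0.34] Mtool [ 1.1122  0.002  -0.0162] [0.0113 0.0167 0.0429] open 59.3
TCPtarget [632.5 231.1 160. ]
at [617.  225.4 183. ] d [ 0.0001 -0.007   0.0274] rot [ 4.996e+01  4.000e-02 -8.000e-02] n>= 5.8
TCPtarget [632.5 173.1 160. ]
at [617.  225.4 183. ] d [-0.0544 -0.0197  0.0123] rot [ 4.996e+01  4.000e-02 -8.000e-02] n>= 5.8
```

View pics/w6.png

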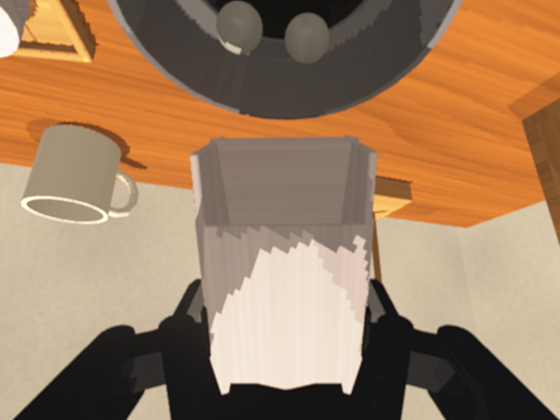

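View pics/sc6c.png

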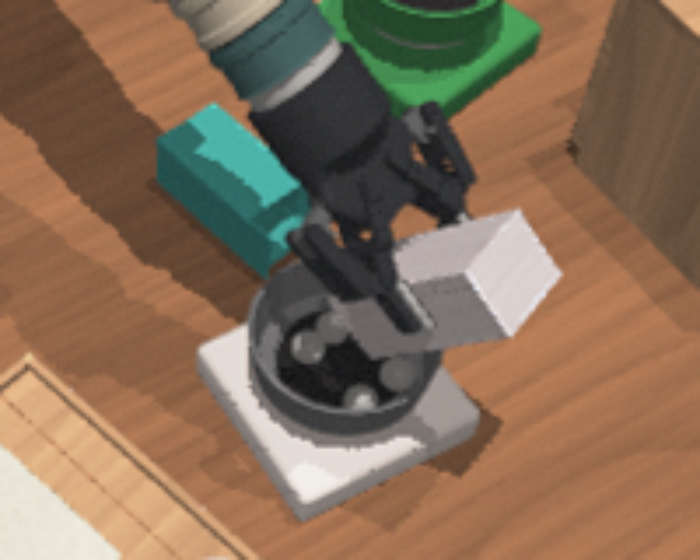

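Emit:
servo_tool:
  rows:
    - {"dx":0,"dy":-0.001,"dz":0.0,"ax":8,"ay":0,"az":0,"claw":50}
    - {"dx":0,"dy":-0.003,"dz":0.006,"ax":16,"ay":0,"az":0,"claw":50}
    - {"dx":0,"dy":-0.005,"dz":0.012,"ax":24,"ay":0,"az":0,"claw":50}
    - {"dx":0,"dy":-0.006,"dz":0.018,"ax":32,"ay":0,"az":0,"claw":50}
    - {"dx":0,"dy":-0.007,"dz":0.025,"ax":40,"ay":0,"az":0,"claw":50}
    - {"dx":-0.01,"dy":-0.009,"dz":0.024,"ax":48,"ay":0,"az":0,"claw":50}
    - {"dx":-0.04,"dy":-0.016,"dz":0.016,"ax":50,"ay":0,"az":0,"claw":50}
    - {"dx":-0.054,"dy":-0.02,"dz":0.012,"ax":50,"ay":0,"az":0,"claw":50}
    - {"dx":-0.054,"dy":-0.02,"dz":0.012,"ax":50,"ay":0,"az":0,"claw":50}

```text
t: 18.1
ee_pos: [632.1, 171.6, 159.3]
orientation: [-1.807, -2.569, 0.001]
contact_force: [0.3, 0.5, -1.4]
opening: 59.1
```

Run:
```python
from h import *
go([528.5,-40.5,110],12.7)
```

```text
at [632.1 171.6 159.3] d [-0.1646 -0.1692  0.0495] rot [-0.03  0.01  7.06] n>= 4.8
```

Emit:
servo_tool:
  rows:
    - {"dx":-0.03,"dy":-0.03,"dz":0.0,"ax":0,"ay":0,"az":1,"claw":50}
    - {"dx":-0.06,"dy":-0.06,"dz":0.0,"ax":0,"ay":0,"az":3,"claw":50}
    - {"dx":-0.09,"dy":-0.092,"dz":0.01,"ax":0,"ay":0,"az":5,"claw":50}
    - {"dx":-0.12,"dy":-0.124,"dz":0.025,"ax":0,"ay":0,"az":7,"claw":50}
    - {"dx":-0.15,"dy":-0.155,"dz":0.04,"ax":0,"ay":0,"az":7,"claw":50}
    - {"dx":-0.165,"dy":-0.169,"dz":0.049,"ax":0,"ay":0,"az":7,"claw":50}
    - {"dx":-0.165,"dy":-0.169,"dz":0.049,"ax":0,"ay":0,"az":7,"claw":50}
    - {"dx":-0.165,"dy":-0.169,"dz":0.049,"ax":0,"ay":0,"az":7,"claw":50}

```text
t: 18.9
ee_pos: [528.4, -40.3, 110.9]
orientation: [1.961, 2.454, 0.002]
contact_force: [0.6, 0.1, -2.0]
opening: 59.4
```

Run:
```python
from h import *
c=cam('wrist'); save(c,'w7.png')
go([528.5,-40.5,21],12.7)
```

```text
at [529.3 -40.  111.3] d [-0.0003 -0.001   0.0903] rot [0.12 0.01 0.08] n>= 1.8
```

View pics/w7.png

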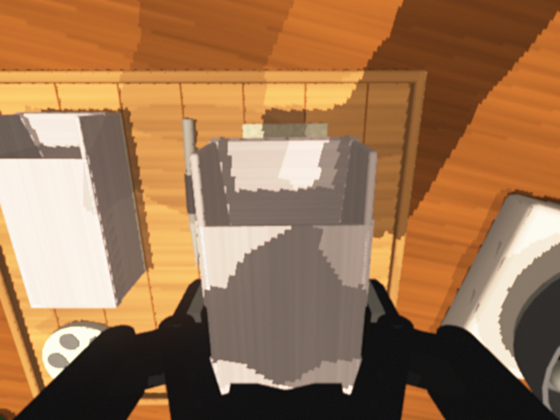

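Tin is above its old place (paper mat below at px 285,130) and clear of the scribe. Lowering slowly at the end.

Emit:
servo_tool:
  rows:
    - {"dx":0,"dy":-0.001,"dz":0.03,"ax":0,"ay":0,"az":0,"claw":50}
    - {"dx":0,"dy":-0.001,"dz":0.06,"ax":0,"ay":0,"az":0,"claw":50}
    - {"dx":0,"dy":-0.001,"dz":0.08,"ax":0,"ay":0,"az":0,"claw":50}
    - {"dx":0,"dy":-0.001,"dz":0.087,"ax":0,"ay":0,"az":0,"claw":50}
    - {"dx":0,"dy":-0.001,"dz":0.09,"ax":0,"ay":0,"az":0,"claw":50}
    - {"dx":0,"dy":-0.001,"dz":0.09,"ax":0,"ay":0,"az":0,"claw":50}
    - {"dx":0,"dy":-0.001,"dz":0.09,"ax":0,"ay":0,"az":0,"claw":50}

```text
t: 19.65
ee_pos: [530.0, -40.1, 22.6]
orientation: [1.957, 2.452, 0.005]
contact_force: [0.8, -0.0, -1.9]
opening: 59.2
```

Run:
```python
from h import *
feel(4)
c=cam('side'); save(c,'s8.png')
im=cv2.imread('pics/s8.png')[210:330,240:440]; cv2.imwrite('pics/s8c.png',cv2.resize(im,None,fx=4,fy=4))
```

```text
t 19.85 TCP [529.3 -40.3  22.1] toolz [ 0.004 -0.    -1.   ] tilt -0.21 F [-0.08  0.26 -1.84] [0.35 0.5  0.76] Mtool [0.0207 0.0187 0.0147] [0.0121 0.0325 0.019 ] open 59.1
```

View pics/s8c.png

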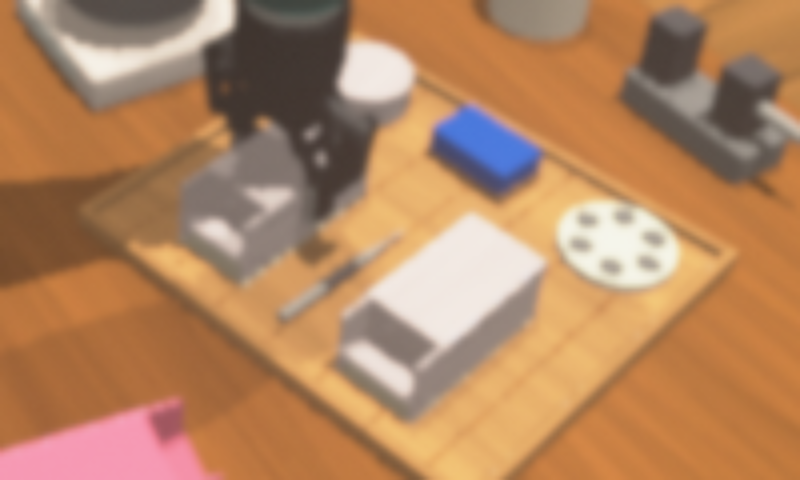

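Still hanging (F −1.8 N). I step down until contact.

Emit:
servo_tool:
  rows:
    - {"dx":0,"dy":0,"dz":0.002,"ax":0,"ay":0,"az":0,"claw":50}
    - {"dx":0,"dy":0,"dz":0.003,"ax":0,"ay":0,"az":0,"claw":50}
    - {"dx":0,"dy":0,"dz":0.003,"ax":0,"ay":0,"az":0,"claw":50}
    - {"dx":0,"dy":0,"dz":0.003,"ax":0,"ay":0,"az":0,"claw":50}

```text
t: 20.3
ee_pos: [529.2, -40.5, 19.0]
orientation: [1.959, 2.452, 0.003]
contact_force: [-0.4, -0.5, -0.8]
opening: 59.5
```

Run:
```python
from h import *
feel(4)
```

```text
t 20.5 TCP [529.1 -40.4  19. ] toolz [ 0.003 -0.    -1.   ] tilt -0.19 F [-0.23  0.14 -0.92] [0.44 0.31 0.46] Mtool [ 0.0182 -0.0898  0.0253] [0.0253 0.0361 0.023 ] open 59.0
```

Emit:
servo_tool:
  rows:
    - {"dx":0,"dy":0,"dz":0.001,"ax":0,"ay":0,"az":0,"claw":50}
    - {"dx":0,"dy":0,"dz":0.001,"ax":0,"ay":0,"az":0,"claw":50}
    - {"dx":0,"dy":0,"dz":0.001,"ax":0,"ay":0,"az":0,"claw":85}
    - {"dx":0,"dy":0,"dz":0.001,"ax":0,"ay":0,"az":0,"claw":85}
    - {"dx":0,"dy":0,"dz":0.001,"ax":0,"ay":0,"az":0,"claw":85}
    - {"dx":0,"dy":0,"dz":0.001,"ax":0,"ay":0,"az":0,"claw":85}
    - {"dx":0,"dy":0,"dz":-0.01,"ax":0,"ay":0,"az":0,"claw":85}
    - {"dx":0,"dy":0,"dz":-0.05,"ax":0,"ay":0,"az":0,"claw":85}
    - {"dx":0,"dy":0,"dz":-0.1,"ax":0,"ay":0,"az":0,"claw":85}
    - {"dx":0,"dy":0,"dz":-0.15,"ax":0,"ay":0,"az":0,"claw":85}
    - {"dx":0,"dy":0,"dz":-0.18,"ax":0,"ay":0,"az":0,"claw":85}
    - {"dx":0,"dy":0,"dz":-0.18,"ax":0,"ay":0,"az":0,"claw":85}

```text
t: 21.7
ee_pos: [532.7, -41.2, 205.9]
orientation: [1.952, 2.444, 0.012]
contact_force: [0.9, -0.1, -0.4]
opening: 72.4
```

Run:
```python
from h import *
feel(3)
c=cam('wrist'); save(c,'w9.png')
for t in ['tin_a_center','tin_a_lip','scribe_center','sanding_block_center','palette_center','round_tin_center']:
    for d in arm.landmark_of(t,c): print(t,round(d['conf'],2),w(c,d['position']).round(1))
c=cam('side'); save(c,'s9.png')
a=cv2.imread('pics/s9.png'); cv2.imwrite('pics/s9c.png',cv2.resize(a[160:330,220:440],None,fx=3.5,fy=3.5))
c=cam('scene'); save(c,'sc9.png')
a=cv2.imread('pics/sc9.png'); cv2.imwrite('pics/sc9c.png',cv2.resize(a[140:300,150:370],None,fx=3.5,fy=3.5))
```

```text
t 21.85 TCP [528.  -40.3 198.8] toolz [ 0.003 -0.    -1.   ] tilt -0.16 F [-0.18  0.08 -0.77] [0.11 0.14 0.1 ] Mtool [ 0.0304  0.0089 -0.012 ] [0.0199 0.0222 0.0161] open 72.6
tin_a_center 0.9 [525.8 -40.1  28.3]
tin_a_lip 0.87 [460.8 -52.9  28. ]
scribe_center 0.57 [ 528.5 -111.5   14.5]
sanding_block_center 0.6 [ 530.1 -111.3   15. ]
palette_center 0.61 [ 714.8 -184.6   14. ]
round_tin_center 0.72 [663.3  33.   27.6]
```

View pics/s9c.png

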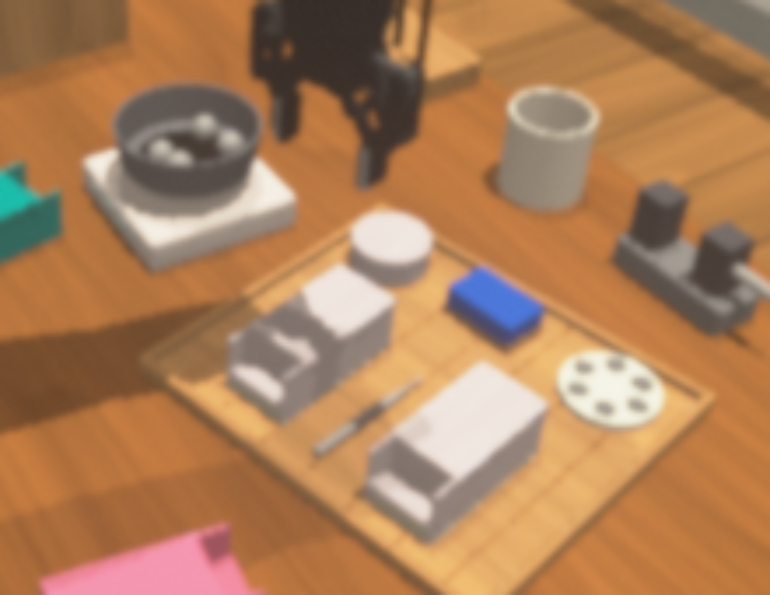

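View pics/sc9c.png

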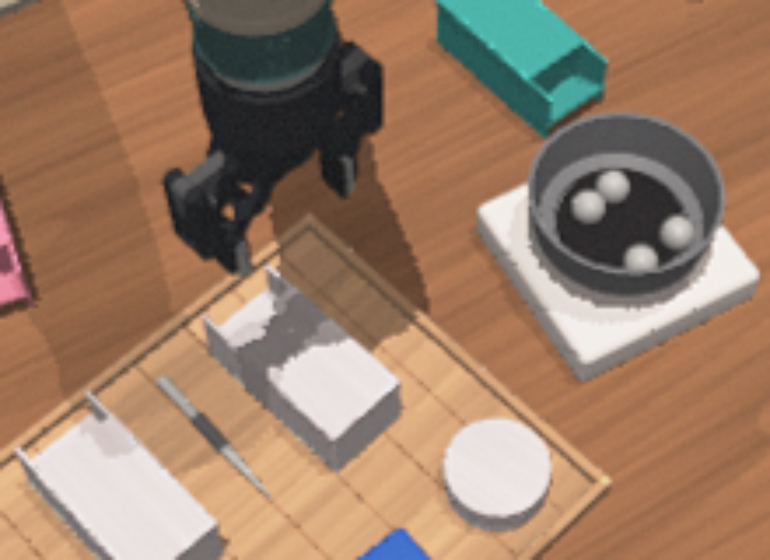

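Four balls lie in the bowl (crop px 588,207; 612,185; 677,231; 640,258). Both tins stand flat on the tray, the bystanders are where they were, and the gripper is clear. Handing in.

```bash
python3 -c "
from rig import arm
print(arm.hand_in(), arm.read_state()['t'])"
```

```text
the job is handed in; nothing more can be done
the job is handed in; nothing more can be done
```

I poured the four balls from the bowl-side tin into the grey bowl on the scale. That tin is back on its spot, standing upright. I never touched the other tin, so its single ball should still be inside, though I didn't check that. The job was handed in at about 22 s and gave no verdict.

**Choosing the tin:** I lifted it clear of the tray and tipped it ±11° and ±4° before pouring.
- **Weight:** it read about 4.5 N, more than any one-ball tin could weigh (3.3 N at most).
- **Rolling moment:** it came out at about 0.07 N m. That is noisy and a bit under the 0.09 given for four balls, but well above 0.035 for one.
- **Wrist camera:** before pouring, it showed two balls at the spout and two more behind them.

**Last checks:**
- **Balls:** all four are visible in the bowl from two cameras, and the lifted tin's weight fell to about 2.15 N, which fits four balls gone. I didn't read the pan's sink directly.
- **Tins:** both stand flat on the tray, released, and the gripper is well clear.
- **Bystanders:** the scribe, palette and round tin measured within about 4 mm of where they were. For the sanding block, the last network reading landed on the scribe instead. In the pictures the block looks unmoved, and the arm never went near it.

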